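Knock the stuck short die insert out of a pliers-jaw die holder

ROBOT

A 6-joint arm with a two-finger parallel gripper is mounted at the origin on the work surface. World frame = base frame: x ahead of the robot, y to its left, z up, the work surface at z = 0. Lengths are in m, angles in rad, forces in N, time in s.
With the tool pointing down it reaches from about 0.375 to 0.975 m from the base axis. Payload 3.8 kg.
Tool frame: the origin (TCP) lies midway between the tips of the shut fingers; the grasp point (between the pads) lies 19 mm behind it; z points along the fingers, y is the direction in which the jaws open and shut (so a half turn about z gives the same grasp; the last joint's range is limited). The gripper opens to 85 mm and grips with 20 to 120 N. Pads are 22 mm wide; open, the fingers measure 114 mm over their backs; the gripper's body (76 mm by 85 mm) begins 54 mm behind the grasp point. The pads swing forward as they close: fully open they stand 13 mm farther back than shut.
Start: joints at [1.296, 0.264, 1.604, -0, 1.274, -0.037], TCP at [0.159, 0.656, 0.231] pointing down, gripper open.
Joint ranges: [-2.63, 2.63], [-0.94, 2.18], [0.31, 2.57], [-1.31, 4.45], [0, 2.66], [-2.55, 2.55]. Speed limits (rad/s): [2.57, 2.57, 3.14, 3.14, 3.14, 3.14].

INTERFACE

Orientations are given as a rotation vector (axis times angle).
In Python, from workcell import bot gives the robot as it stands.
- The arm moves only by the tool drive_tool, never from a script. Its argument "steps" is a list of rows, each a list of 2 entries, a list of its own where there are three numbers: the shift along the tool's x, y, z in mm, then the turn about the tool's z in degrees. In form: [[[dx, dy, dz], twist], ...]. A call has 1 to 8 rows; each row shifts and turns the commanded pose from where the row before left it, along the tool's axes as they then stand; what a row does not reach is not made up. A row lasts 1/12 s, in which the tool goes at most 41.7 mm and 7.16 degrees, less where a joint would pass 70% of its speed; a pose out of reach is approached as far as the arm can. A call is refused whole if a number of a shift passes 41.7 or a number of a turn 7.16, either way. A call with a gripper value outside its range is refused whole. "jaw" is the opening, from 0 (shut) to 1 (fully open), set as the call begins (left out, the last holds). The fingers move at their own pace and stop on an object; "force" is the grip in N (left out, the last holds). Time passes only in rows, so rows that do not move let the fingers close. It gives the time, the measured TCP pose, the force and the opening at its end, in the units of the state.
- bot.read_state(): the state, without advancing time (a new reading comes with each control period).
- bot.read_camera(name): name is "side" or "top" or "wrist"; returns the picture (400x640x3 uint8, red, green, blue); there is no depth.
- bot.camera_info(name): a dict with "fx", "fy", "cx", "cy" (pixels), "position" and "attitude" of the camera in the world. Camera axes: x right, y down, z forward; pixel columns grow to the right and rows downward; lengths in m; the calibration is good to about 2 mm. The wrist camera is an equidistant fisheye: a pixel r from the principal point sees the ray r / f radians off the axis. A picture is of the moment at which its call begins: read the wrist's pose just before it. camera_info takes no time and is no camera call; for the wrist camera it gives the pose at the moment of the call.
- bot.finish_job(): hands the job in, once; it reports no verdict.
The state is a dict: "time": time; "q": joint angles; "joint_vel": joint speeds; "joint_torque": joint torques, N m; "tool_pos": TCP position; "tcp_rot": TCP orientation; "wrist_force": force on the tool from outside, world axes, zero at the start; "torque": the same for the moment, N m; "width": opening from 0.0 (shut) to 1.0 (fully open).
Only numpy, scipy, OpenCV 4.12 (cv2) and the standard library are available. Lean on these libraries where they do the work, as an engineer would, in place of code of your own. Each camera call takes 0.05 s, during which the arm holds its last target.

TASK

One of the three die inserts in the aluminium holder, the short one sunk inside its pocket, is stuck. Slide the shutter on the back of the holder fully open by its tab, push the short insert out from behind with the drift through its access hole so that it drops into the catch pan, and leave the two long inserts where they are. Then lay the drift down inside the wooden tool tray, leaving the shutter open and the other things on the bench undisturbed.

Things in the scene. Friction and masses are not known exactly. Their poses are not given: they have to be found in the camera images.
- holder: Fixed aluminium block, catch pan in front. Origin on the bench under the middle of its back face; own +x = back to front, the way inserts leave (world +y, give or take 0.4 rad). x 0 to 50 mm, y -66 to 66, 82 high; plunger heads on top reach 90. Pockets at y = -40, 0, 40: 22 wide, floor 45 high, x 14 to 50
- access_hole (a point): Mouth of the middle access hole on the holder's back face, 55 mm above the bench. Axes as the holder's. The three access holes are 16 x 16 mm square, at y = -40, 0, 40 mm, 55 mm high, and run level from x = 0 to 14 mm into the pockets behind the inserts
- pan (a point): Centre of the grey catch pan's floor, 4 mm above the bench, at holder x = 88 mm. The pan spans holder x 50 to 128, y -66 to 66 mm, walls 3 mm thick and 26 mm high, open at the top
- shutter (a joint): Steel bar with three 18 mm windows (46 to 64 mm high) sliding on the holder's back face (holder x -6 to -1 mm, 36 to 76 mm high). In m: 0 = shut, holes covered; 0.020 = fully open at its stop, windows in line with all three holes. Opens along the holder's own +y, 3 N friction, stays where left; starts at 0 to 0.008
- shutter_tab (a point): Middle of the top end of the shutter's upright tab, at holder x = -10 mm, y = 0 when fully open, 116 mm above the bench. The tab is 8 mm thick along the holder's x and 10 mm along its y and stands free above the holder's top (82 mm)
- short_insert: Stuck dark steel block 26 mm long, 20 x 20 mm, 80 g, sunk 4 to 9 mm behind the front face in any one of the pockets. A sprung plunger holds it; about 15 N pushes it out along holder +x. Pushed until its rear reaches the front face (holder x = 50) it falls into the pan. Origin: rear face, underside, middle; own x along its length to the front
- short_insert_rear (a point): Centre of the rear face of the short insert, in line with its access hole, 55 mm above the bench at the start
- short_insert_center (a point): Centre of the short insert
- long_insert_a: Dark steel block 46 mm long, 20 x 20 mm, in another pocket; stands 11 to 16 mm proud of the front face. Stays there. Origin as for the short insert
- long_insert_b: Like long_insert_a, in the remaining pocket. Stays there
- drift: Push-out tool lying on the bench: black square handle 64 mm long (x), 24 mm wide (y), 30 mm high, with a 9 mm diameter, 95 mm long straight steel nose at its +x end, its axis 15 mm above the underside. Origin: underside of the handle, middle. 180 g, centre of mass within 35 mm of the handle's middle. Nose points roughly along world +x at the start (yaw within 0.3 rad)
- drift_tip (a point): Centre of the flat free end of the drift's nose, 127 mm along +x from the handle's middle
- tool_tray: Fixed shallow open wooden tray, 210 mm (x) by 120 mm (y), walls 4 mm thick and 22 mm high, floor 4 mm high. Empty. Origin: underside, middle
- pliers: Steel pliers lying on the bench, 160 mm long, about 16 mm high; bystander
- wrench: Steel wrench lying on the bench, 160 mm long; bystander
- oil_bottle: White bottle, 56 mm diameter, 140 mm high; bystander
- rivet_cup: Steel cup, 70 mm diameter, 60 mm high; bystander
- paste_jar: Grey jar, 60 mm diameter, 60 mm high; bystander
- brush: Brush lying on the bench, 180 mm long; bystander
- gauge_block: Steel block 60 x 35 x 30 mm; bystander
Not all that is in view belongs to the job. What is shaped like the drift but green is not meant.

How it is judged:
By the outcome, as a careful person would: the job done as asked, in the order asked, and still so for the second after the job is handed in, with the robot touching nothing.
It also fails if it takes over 58 s, if anything falls off the work surface, if the arm or the gripper's body presses on something with over 40 N, if the wrist force passes 120 N, or if a joint passes its speed limit or range.

## Working session

There is one attempt and no reset: what is moved stays moved. The work goes in short steps, Python scripts to look and compute and a tool call to move; the robot and the scene stay as the last step left them, time stands still between calls to the robot, and variables do not carry over. Pictures are saved under pics/ and viewed, and the job is handed in when it is done.

Besides the shell and the picture viewer there is one more tool, called after "Emit:" as a command line: name --argument value ..., lists and objects as JSON in quotes. drive_tool: Moves the arm, as the interface text tells. Its arguments: {"type":"object","properties":{"steps":{"type":"array","items":{"type":"array"}},"jaw":{"type":"number"},"force":{"type":"number"}},"required":["steps"]}

```bash
ls; mkdir -p pics; python3 - <<'E'
from workcell import bot
import cv2
s=bot.read_state();print(s)
for n in ("side","top","wrist"):
    print(n,bot.camera_info(n))
    cv2.imwrite(f"pics/{n}0.png",bot.read_camera(n)[:,:,::-1])
E
```

```text
pics
{'time': 0.0, 'q': array([ 1.29612910e+00,  2.64746997e-01,  1.60537146e+00,  4.82599414e-05,
        1.27369552e+00, -3.68969591e-02]), 'joint_vel': array([-1.11246163e-03, -3.46177404e-05,  1.25273010e-03,  8.28941209e-04,
        4.89650509e-04,  2.35978251e-04]), 'joint_torque': array([-2.36427732e-03, -5.15111947e+01, -3.67303169e+01, -2.65163389e-04,
        1.31041548e-02, -1.99237047e-05]), 'tool_pos': array([0.15877374, 0.65531256, 0.22996754]), 'tcp_rot': array([-0.3725851 , -3.1190257 ,  0.00343533]), 'wrist_force': array([-0.03781374,  0.48186593,  1.05330409]), 'torque': array([0.00158117, 0.01022264, 0.01180474]), 'width': 0.9992933466821}
side {'fx': 449.1525520267345, 'fy': 449.1525520267345, 'cx': 319.94026118106456, 'cy': 208.0499537176773, 'position': array([ 0.03374405, -0.65250957,  1.03992874]), 'attitude': array([-2.29079496,  0.87616945, -0.31219133])}
top {'fx': 393.4333260085095, 'fy': 393.4333260085095, 'cx': 322.5011252850645, 'cy': 199.80119413135648, 'position': array([ 0.47233547, -0.04223534,  1.21891357]), 'attitude': array([-2.21420587,  2.16453386, -0.1034506 ])}
wrist {'fx': 309.70691628693146, 'fy': 309.70691628693146, 'cx': 317.545877076339, 'cy': 196.75454218903502, 'position': array([0.08410431, 0.67326883, 0.37260098]), 'attitude': array([2.26677671, 1.78632197, 0.27238041])}
```

View pics/top0.png

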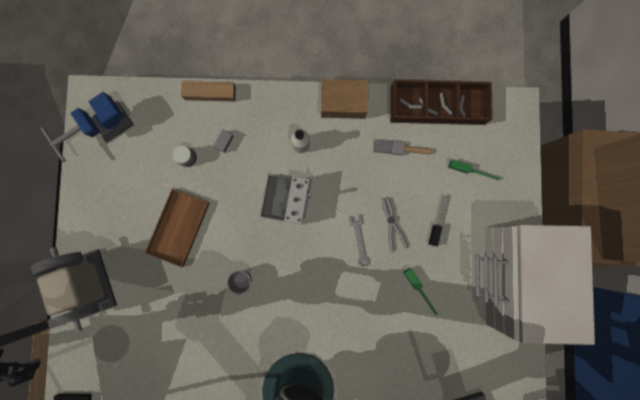

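View pics/side0.png

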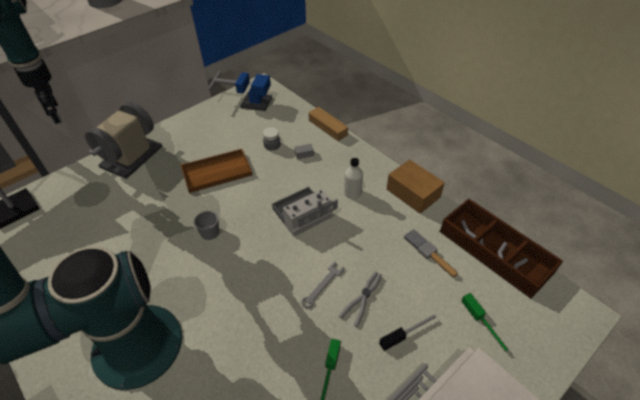

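View pics/wrist0.png

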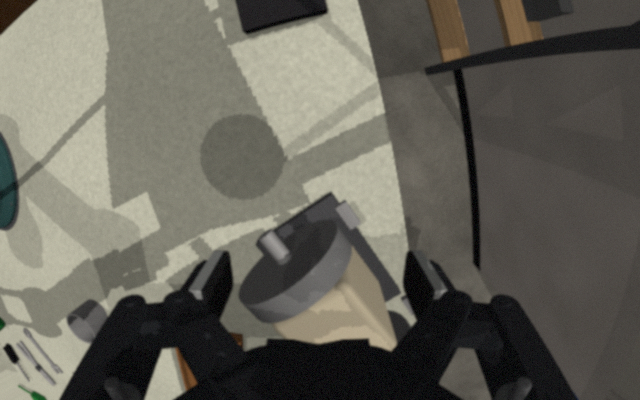

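```bash
cat > h.py <<'E'
import numpy as np, cv2
from scipy.spatial.transform import Rotation as R
from workcell import bot
def ray(info,u,v,fish=False):
    x=(u-info['cx'])/info['fx'];y=(v-info['cy'])/info['fy']
    if fish:
        r=np.hypot(x,y); d=np.array([x,y,0])/max(r,1e-9)*np.sin(r)+np.array([0,0,np.cos(r)])
    else:
        d=np.array([x,y,1.]);d/=np.linalg.norm(d)
    return info['position'],R.from_rotvec(info['attitude']).apply(d)
def plane(info,u,v,z,fish=False):
    p,d=ray(info,u,v,fish); return p+d*(z-p[2])/d[2]
def proj(info,P,fish=False):
    c=R.from_rotvec(info['attitude']).inv().apply(np.asarray(P,float)-info['position'])
    if fish:
        t=np.arctan2(np.hypot(c[0],c[1]),c[2]);n=np.hypot(c[0],c[1]);x,y=c[0]/n*t,c[1]/n*t
    else: x,y=c[0]/c[2],c[1]/c[2]
    return info['cx']+info['fx']*x,info['cy']+info['fy']*y
def tri(rays):
    A=np.zeros((3,3));b=np.zeros(3)
    for p,d in rays:
        M=np.eye(3)-np.outer(d,d);A+=M;b+=M@p
    return np.linalg.solve(A,b)
E
python3 - <<'E'
import cv2
t=cv2.imread('pics/top0.png');s=cv2.imread('pics/side0.png')
def crop(im,x0,y0,x1,y1,k,n): cv2.imwrite(n,cv2.resize(im[y0:y1,x0:x1],None,fx=k,fy=k,interpolation=cv2.INTER_CUBIC))
crop(t,140,150,340,290,4,'pics/t_a.png')
crop(t,330,130,490,270,4,'pics/t_b.png')
crop(s,170,140,370,290,4,'pics/s_a.png')
E
```

```text
(no output)
```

View pics/t_a.png

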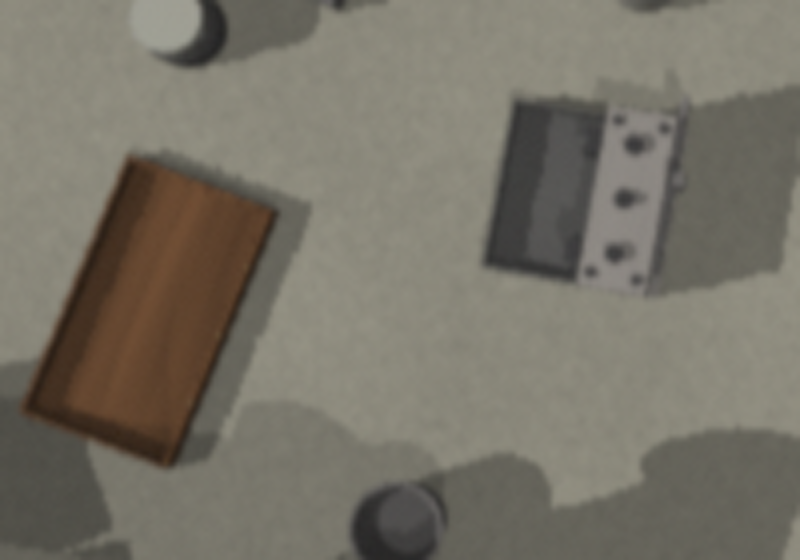

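View pics/t_b.png

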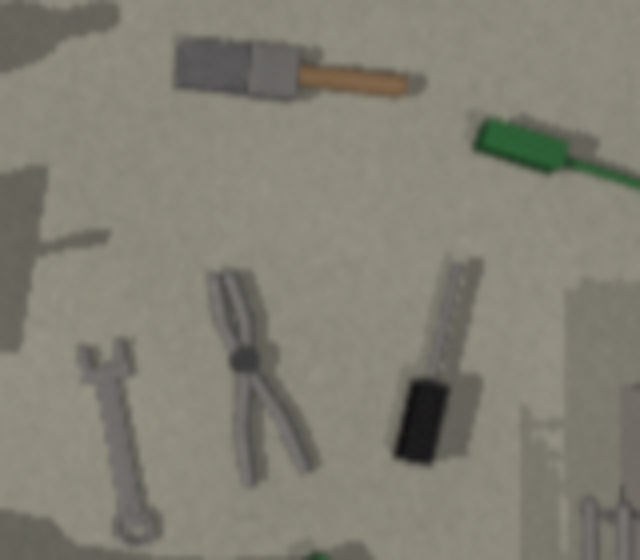

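View pics/s_a.png

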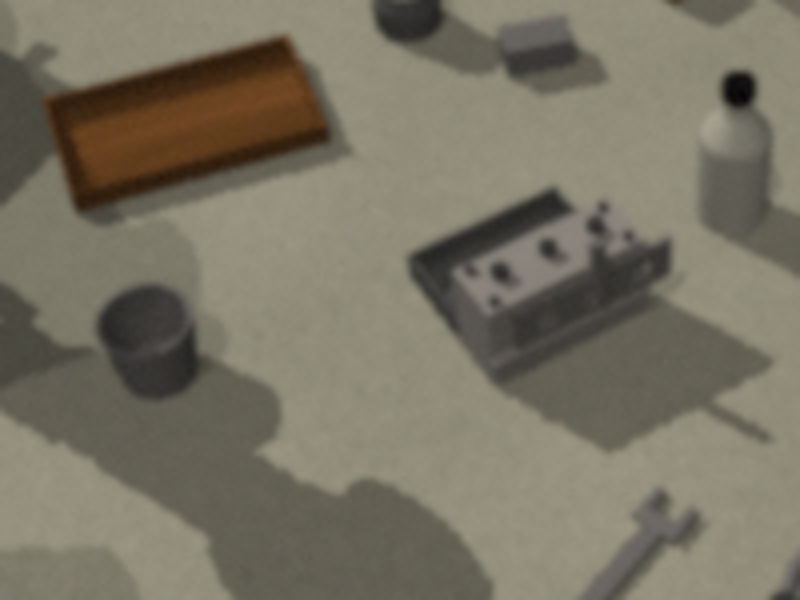

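```bash
python3 - <<'E'
from h import *
T=bot.camera_info('top')
f=lambda u,v,z,o=(140,150):plane(T,u/4+o[0],v/4+o[1],z)
print('holder')
for u,v in((608,103),(682,112),(645,293),(575,283)):print(f(u,v,.082).round(4))
print('tab',f(678,180,.116))
print('tray')
for u,v in((132,155),(277,211),(170,466),(25,410)):print(f(u,v,.022).round(4))
print('drift handle')
for u,v in((412,378),(448,382),(432,465),(394,458)):print(f(u,v,.03,(330,130)).round(4))
print('tip',f(458,258,.015,(330,130)))
for n,u,v,z,o in (('cup',398,520,.06,(140,150)),('jar',167,20,.06,(140,150)),('plier1',228,270,.01,(330,130)),('pl2',250,485,.01,(330,130)),('pl3',310,468,.01,(330,130)),('wr',100,345,.01,(330,130)),('wr2',135,540,.01,(330,130)),('bottle',300-330,0,.14,(330,130))):
  print(n,f(u,v,z,o).round(3))
print('bottle',plane(T,299,131,.14))
E
```

```text
holder
[0.6294 0.0302 0.082 ]
[ 0.6241 -0.0237  0.082 ]
[ 4.921e-01 -3.000e-04  8.200e-02]
[0.4982 0.0503 0.082 ]
tab [ 0.57136832 -0.02263352  0.116     ]
tray
[0.5891 0.394  0.022 ]
[0.549  0.2825 0.022 ]
[0.356  0.3537 0.022 ]
[0.3953 0.4637 0.022 ]
drift handle
[ 0.4982 -0.3974  0.03  ]
[ 0.4957 -0.4249  0.03  ]
[ 0.4329 -0.4126  0.03  ]
[ 0.4376 -0.3838  0.03  ]
tip [ 0.59181741 -0.4376167   0.015     ]
cup [0.324 0.175 0.06 ]
jar [0.686 0.36  0.06 ]
plier1 [ 0.579 -0.26   0.01 ]
pl2 [ 0.414 -0.279  0.01 ]
pl3 [ 0.428 -0.325  0.01 ]
wr [ 0.519 -0.162  0.01 ]
wr2 [ 0.371 -0.191  0.01 ]
bottle [ 0.752 -0.055  0.14 ]
bottle [0.74748991 0.01057261 0.14      ]
```

```bash
python3 - <<'E'
from h import *
s=bot.read_state();W=bot.camera_info('wrist')
Rt=R.from_rotvec(s['tcp_rot'])
print(Rt.as_matrix().round(3))
print('cam in tool',Rt.inv().apply(W['position']-s['tool_pos']).round(4))
print((Rt.inv()*R.from_rotvec(W['attitude'])).as_matrix().round(3))
print(proj(W,s['tool_pos'],True),s['time'])
E
```

```text
[[-0.972  0.236 -0.   ]
 [ 0.236  0.972 -0.002]
 [ 0.    -0.002 -1.   ]]
cam in tool [ 0.0769 -0.0005 -0.1425]
[[ 0.001 -0.953 -0.302]
 [ 1.     0.002 -0.001]
 [ 0.001 -0.302  0.953]]
(np.float64(318.6655912849583), np.float64(254.8952070096663)) 0.15
```

```bash
cat >> h.py <<'E'
def plan(target,yaw,step=38,ang=7.0,st=None):
    """rows from the current pose to target pos, tool down, tool-x yaw; prints rounded rows"""
    s=st or bot.read_state(); M=R.from_rotvec(s['tcp_rot']).as_matrix()
    p=s['tool_pos'].copy(); y0=np.arctan2(M[1,0],M[0,0])
    d=np.asarray(target)-p; dt=-np.degrees((yaw-y0+np.pi)%(2*np.pi)-np.pi)
    n=max(int(np.ceil(np.linalg.norm(d)*1000/step)),int(np.ceil(abs(dt)/ang)),1)
    print('d',d.round(4),'twist',round(dt,2),'rows',n)
    rows=[];y=y0
    for i in range(n):
        g=(np.asarray(target)-p)/(n-i)
        tx=np.array([np.cos(y),np.sin(y),0]);ty=np.array([np.sin(y),-np.cos(y),0])
        r=[int(round(1000*(g@tx))),int(round(1000*(g@ty))),int(round(-1000*g[2]))]
        if i==n-1: r=[round(1000*(g@tx),1),round(1000*(g@ty),1),round(-1000*g[2],1)]
        w=round((-np.degrees((yaw-y+np.pi)%(2*np.pi)-np.pi))/(n-i),1)
        p=p+(r[0]*tx+r[1]*ty)/1000-np.array([0,0,r[2]/1000]); y-=np.radians(w)
        rows.append([r,w])
    for i in range(0,n,8):print(rows[i:i+8])
    print('end',p.round(4),round(y,4))
E
python3 - <<'E'
from h import *
plan([0.574,0.077,0.19],1.396)
E
```

```text
d [ 0.4151 -0.5785 -0.0402] twist 86.39 rows 19
[[[-28, -24, 2], np.float64(4.5)], [[-30, -22, 2], np.float64(4.5)], [[-32, -20, 2], np.float64(4.6)], [[-33, -17, 2], np.float64(4.5)], [[-35, -14, 2], np.float64(4.6)], [[-36, -12, 2], np.float64(4.5)], [[-36, -9, 2], np.float64(4.6)], [[-37, -6, 2], np.float64(4.5)]]
[[[-37, -3, 2], np.float64(4.6)], [[-38, 0, 2], np.float64(4.5)], [[-37, 3, 2], np.float64(4.6)], [[-37, 6, 2], np.float64(4.5)], [[-36, 9, 2], np.float64(4.6)], [[-36, 12, 2], np.float64(4.5)], [[-35, 15, 2], np.float64(4.6)], [[-33, 17, 3], np.float64(4.5)]]
[[[-32, 20, 2], np.float64(4.6)], [[-30, 23, 3], np.float64(4.5)], [[np.float64(-28.1), np.float64(24.6), np.float64(2.2)], np.float64(4.6)]]
end [0.574 0.077 0.19 ] 1.3958
```

Emit:
drive_tool --steps '[[[-28,-24,2],4.5],[[-30,-22,2],4.5],[[-32,-20,2],4.6],[[-33,-17,2],4.5],[[-35,-14,2],4.6],[[-36,-12,2],4.5],[[-36,-9,2],4.6],[[-37,-6,2],4.5]]'

```text
time: 0.82
tool_pos: [0.3335, 0.4109, 0.2149]
tcp_rot: [-1.331, -2.846, 0.0]
wrist_force: [-0.1, -0.6, 0.1]
width: 1.0
```

Emit:
drive_tool --steps '[[[-37,-3,2],4.6],[[-38,0,2],4.5],[[-37,3,2],4.6],[[-37,6,2],4.5],[[-36,9,2],4.6],[[-36,12,2],4.5],[[-35,15,2],4.6],[[-33,17,3],4.5]]'

```text
time: 1.48
tool_pos: [0.5086, 0.1671, 0.1983]
tcp_rot: [2.154, 2.287, 0.001]
wrist_force: [1.2, 0.6, -0.6]
width: 1.0
```

Emit:
drive_tool --steps '[[[-32,20,2],4.6],[[-30,23,3],4.5],[[-28,24.5,2],4.6],[[0,0,0],0],[[0,0,0],0]]'

```text
time: 1.9
tool_pos: [0.5745, 0.0758, 0.1905]
tcp_rot: [-2.41, -2.015, 0.002]
wrist_force: [-0.1, 1.3, 0.3]
width: 0.999
```

```bash
cat >> h.py <<'E'
def snap(name,fn):
    s=bot.read_state();I=bot.camera_info(name);im=bot.read_camera(name)[:,:,::-1].copy()
    cv2.imwrite('pics/'+fn+'.png',im)
    np.savez('pics/'+fn+'.npz',pos=s['tool_pos'],rot=s['tcp_rot'],**{k:np.asarray(v) for k,v in I.items()})
    return s,I,im
E
python3 - <<'E'
from h import *
s,I,im=snap('wrist','w1');print(s['time'],s['tool_pos'],s['tcp_rot'],s['q'].round(3))
E
```

```text
1.9 [0.5745041  0.07584875 0.19053166] [-2.40953604e+00 -2.01450126e+00  1.63498008e-03] [0.088 0.115 1.857 0.    1.171 0.266]
```

View pics/w1.png

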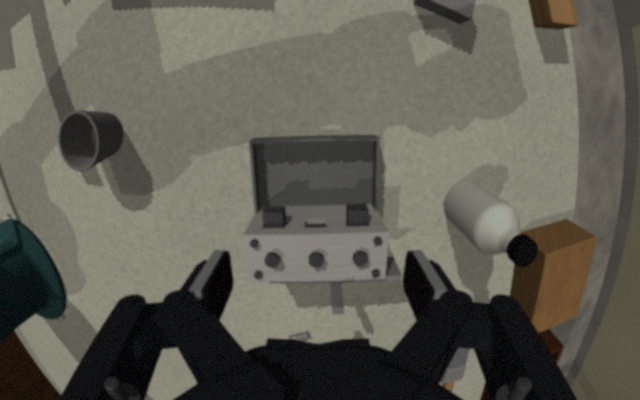

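```bash
python3 - <<'E'
import cv2
t=cv2.imread('pics/w1.png')
cv2.imwrite('pics/w1z.png',cv2.resize(t[190:320,230:420],None,fx=4,fy=4,interpolation=cv2.INTER_CUBIC))
E
```

```text
(no output)
```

View pics/w1z.png

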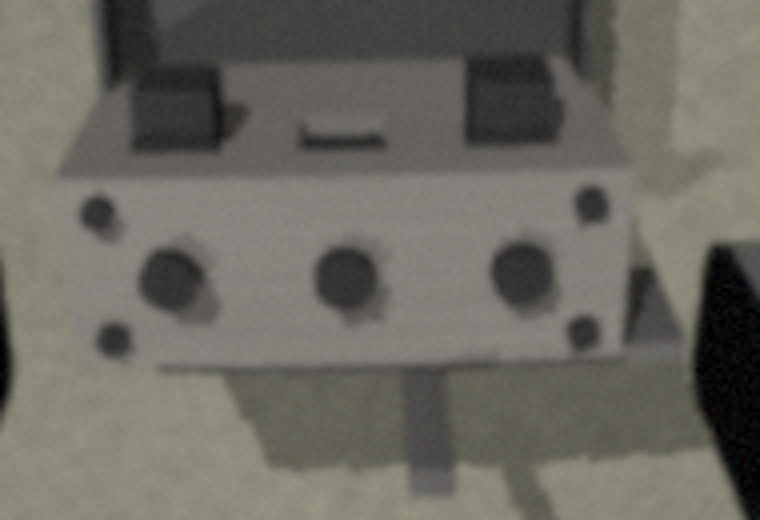

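```bash
python3 - <<'E'
from h import *
I=dict(np.load('pics/w1.npz'))
c=[plane(I,u/4+230,v/4+190,.082,True) for u,v in((60,178),(630,168),(625,356),(75,369))]
for x in c:print(x.round(4))
fl,fr,br,bl=[x[:2] for x in c]
print('len',np.linalg.norm(fl-fr),np.linalg.norm(bl-br),np.linalg.norm(fl-bl),np.linalg.norm(fr-br))
yd=(fl-fr)+(bl-br);yd/=np.linalg.norm(yd);xd=np.array([yd[1],-yd[0]])
ctr=sum([fl,fr,bl,br])/4
print('xdir',xd,'yaw',np.arctan2(xd[1],xd[0]),'origin',ctr-xd*.025)
o=ctr-xd*.025
t=plane(I,432/4+230,481/4+190,.116,True)[:2]
print('tab holder xy',(t-o)@xd,(t-o)@yd, t)
for u in(410,455):
  t=plane(I,u/4+230,481/4+190,.116,True)[:2];print((t-o)@xd,(t-o)@yd)
E
```

```text
[0.5032 0.0489 0.082 ]
[0.6306 0.0287 0.082 ]
[ 0.6253 -0.0216  0.082 ]
[ 0.4927 -0.0019  0.082 ]
len 0.12899333129746376 0.13411816444575314 0.05183979440403847 0.05061684064642578
xdir [0.15143665 0.98846696] yaw 1.4187748009627046 origin [ 0.55916759 -0.01119824]
tab holder xy -0.009087509602214808 -0.017972703549896652 [ 0.57555683 -0.02290267]
-0.008884709910199844 -0.01313103862590022
-0.00932876759726426 -0.023048397226921216
```

```bash
python3 - <<'E'
from h import *
plan([0.6038,-0.0286,0.16],1.41)
E
```

```text
d [ 0.03   -0.1057 -0.0307] twist -0.89 rows 4
[[[-25, 12, 8], np.float64(-0.2)], [[-25, 12, 8], np.float64(-0.2)], [[-24, 12, 7], np.float64(-0.2)], [[np.float64(-25.0), np.float64(11.6), np.float64(7.7)], np.float64(-0.3)]]
end [ 0.6038 -0.0286  0.16  ] 1.4103
```

Emit:
drive_tool --steps '[[[-25,12,8],-0.2],[[-25,12,8],-0.2],[[-24,12,7],-0.2],[[-25,11.6,7.7],-0.3],[[0,0,25],0],[[0,0,25],0],[[0,0,12],0],[[0,0,0],0]]' --jaw 0 --force 60

```text
time: 2.62
tool_pos: [0.6006, -0.0264, 0.0947]
tcp_rot: [-2.385, -2.036, 0.008]
wrist_force: [0.0, -0.6, 0.4]
width: -0.004
```

```bash
python3 - <<'E'
from h import *
s,I,im=snap('wrist','w2');print(s['time'],s['tool_pos'],s['tcp_rot'],s['width'])
E
```

```text
2.6167 [ 0.60057982 -0.02635446  0.09473238] [-2.384851   -2.03626203  0.00816258] -0.0035719488838998
```

View pics/w2.png

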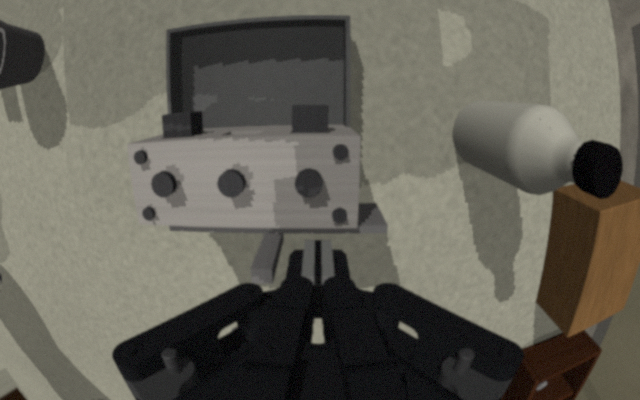

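Emit:
drive_tool --steps '[[[0,-3,0],0],[[0,-3,0],0],[[0,-3,0],0],[[0,-3,0],0],[[0,-3,0],0],[[0,-1,0],0],[[0,0,0],0]]'

```text
time: 3.25
tool_pos: [0.5896, -0.0254, 0.0999]
tcp_rot: [2.389, 2.036, 0.004]
wrist_force: [3.2, 1.0, 2.8]
width: 0.001
```

Emit:
drive_tool --steps '[[[0,-3,0],0],[[0,-3,0],0],[[0,-2,0],0],[[0,-1,0],0],[[0,0,0],0]]'

```text
time: 3.67
tool_pos: [0.5792, -0.0241, 0.0985]
tcp_rot: [-2.391, -2.038, 0.001]
wrist_force: [2.6, -1.2, 2.3]
width: 0.002
```

```bash
python3 - <<'E'
from h import *
s,I,im=snap('wrist','w3');print(s['time'],s['tool_pos'],s['tcp_rot'],s['wrist_force'])
cv2.imwrite('pics/w3z.png',cv2.resize(im[100:300,120:400],None,fx=2.8,fy=2.8,interpolation=cv2.INTER_CUBIC))
E
```

```text
3.6667 [ 0.57920215 -0.02411664  0.09853521] [-2.39099280e+00 -2.03767515e+00  6.18388116e-04] [ 2.56105205 -1.16813109  2.28629084]
```

View pics/w3z.png

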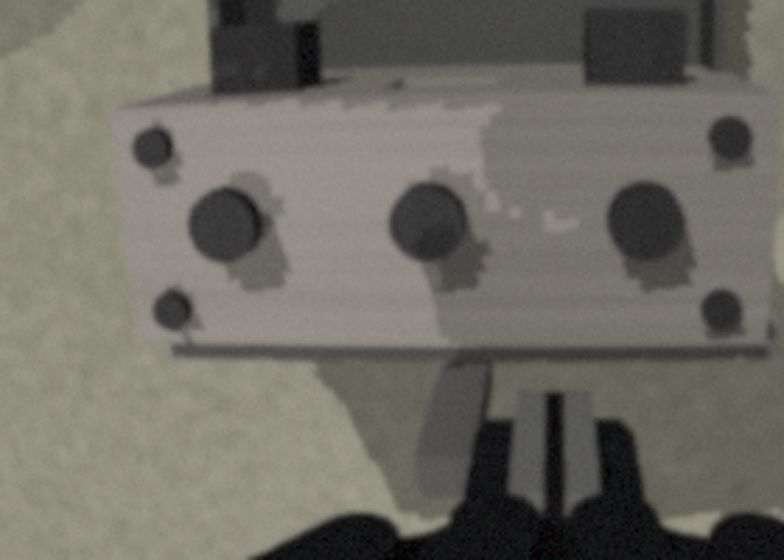

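Emit:
drive_tool --steps '[[[0,-2,0],0],[[0,-2,0],0],[[0,0,0],0]]'

```text
time: 3.97
tool_pos: [0.575, -0.0234, 0.0983]
tcp_rot: [-2.391, -2.037, 0.001]
wrist_force: [2.3, -0.1, 1.5]
width: 0.0
```

Emit:
drive_tool --steps '[[[0,-2,0],0],[[0,0,0],0],[[0,0,0],0]]'

```text
time: 4.22
tool_pos: [0.5746, -0.0234, 0.0985]
tcp_rot: [2.39, 2.037, 0.002]
wrist_force: [6.4, -0.9, -2.0]
width: 0.001
```

Emit:
drive_tool --steps '[[[0,-3,0],0],[[0,0,0],0],[[0,0,0],0],[[0,0,0],0]]'

```text
time: 4.55
tool_pos: [0.5744, -0.0233, 0.0988]
tcp_rot: [2.386, 2.034, 0.009]
wrist_force: [13.5, -2.6, -7.3]
width: 0.002
```

Emit:
drive_tool --steps '[[[0,6,0],0],[[0,8,0],0],[[0,0,-20],0],[[0,0,-35],0],[[0,-15,-35],0],[[0,0,0],0],[[0,0,0],0],[[0,0,0],0]]'

```text
time: 5.22
tool_pos: [0.5688, -0.0223, 0.1878]
tcp_rot: [-2.39, -2.037, 0.002]
wrist_force: [-0.3, -0.8, -0.9]
width: -0.002
```

```bash
python3 - <<'E'
from h import *
s,I,im=snap('wrist','w4');print(s['time'],s['tool_pos'],s['tcp_rot'],s['wrist_force'])
cv2.imwrite('pics/w4z.png',cv2.resize(im[120:320,200:440],None,fx=3,fy=3,interpolation=cv2.INTER_CUBIC))
E
```

```text
5.2167 [ 0.5687611  -0.02225483  0.18782262] [-2.38987173e+00 -2.03677468e+00  2.13820803e-03] [-0.33475983 -0.84992001 -0.90330259]
```

View pics/w4z.png

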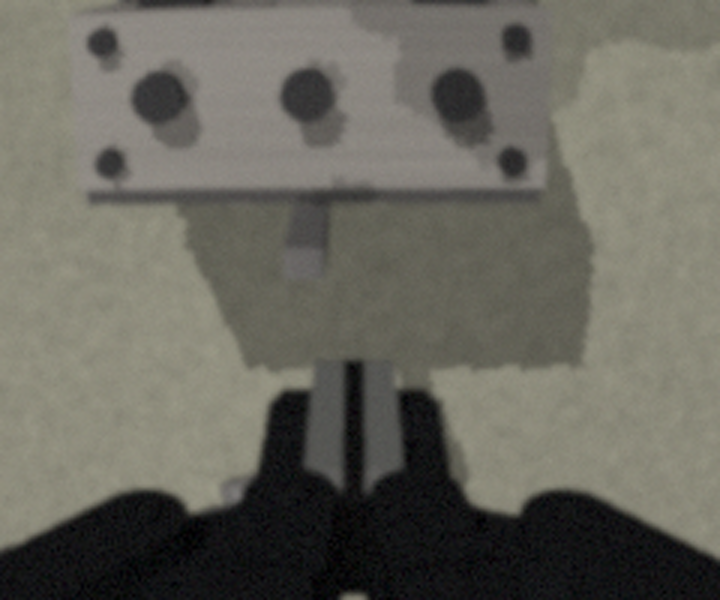

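```bash
python3 - <<'E'
from h import *
I=dict(np.load('pics/w4.npz'))
P=lambda u,v,z:plane(I,u/3+200,v/3+120,z,True)[:2]
fl,fr,br,bl=[P(u,v,.082) for u,v in((75,12),(550,8),(545,190),(80,193))]
print('len',np.linalg.norm(fl-fr),np.linalg.norm(bl-br),np.linalg.norm(fl-bl),np.linalg.norm(fr-br))
yd=(fl-fr)+(bl-br);yd/=np.linalg.norm(yd);xd=np.array([yd[1],-yd[0]])
ctr=sum([fl,fr,bl,br])/4;o=ctr-xd*.025
print('yaw',np.arctan2(xd[1],xd[0]),'o',o)
pl=[P(u,v,.09) for u,v in((160,97),(308,95),(459,95))]
d=pl[0]-pl[2];print('plunger',np.linalg.norm(d),'yaw',np.arctan2(-d[0],d[1])%np.pi, [( (p-o)@xd,(p-o)@yd) for p in pl])
t=P(303,264,.116);print('tab',(t-o)@xd,(t-o)@yd)
M=R.from_rotvec(I['rot']).as_matrix();print('toolyaw',np.arctan2(M[1,0],M[0,0]))
E
```

```text
len 0.1290518611985882 0.13180309320624206 0.051514062765611726 0.050919562430755926
yaw 1.4166753611865766 o [ 0.55915457 -0.01078017]
plunger 0.0789600842407159 yaw 1.415420187566487 [(np.float64(0.02763143672270468), np.float64(0.03938771739081968)), (np.float64(0.027539875819125245), np.float64(-9.465960494833115e-06)), (np.float64(0.027532328133949284), np.float64(-0.039572304650645))]
tab -0.009978710494062504 0.000592481372522386
toolyaw 1.4116008999407912
```

```bash
python3 - <<'E'
from h import *
plan([0.466,-0.405,0.12],-0.256)
E
```

```text
d [-0.1023 -0.3828 -0.0669] twist 95.55 rows 14
[[[-28, -3, 5], np.float64(6.8)], [[-28, 0, 5], np.float64(6.8)], [[-28, 4, 5], np.float64(6.8)], [[-27, 7, 5], np.float64(6.8)], [[-26, 10, 5], np.float64(6.8)], [[-25, 13, 5], np.float64(6.8)], [[-23, 16, 5], np.float64(6.8)], [[-21, 19, 5], np.float64(6.8)]]
[[[-19, 22, 4], np.float64(6.9)], [[-16, 24, 5], np.float64(6.8)], [[-13, 25, 4], np.float64(6.9)], [[-10, 27, 5], np.float64(6.8)], [[-7, 27, 4], np.float64(6.9)], [[np.float64(-3.7), np.float64(28.5), np.float64(4.9)], np.float64(6.8)]]
end [ 0.466 -0.405  0.12 ] -0.2552
```

Emit:
drive_tool --steps '[[[-28,-3,5],6.8],[[-28,0,5],6.8],[[-28,4,5],6.8],[[-27,7,5],6.8],[[-26,10,5],6.8],[[-25,13,5],6.8],[[-23,16,5],6.8],[[-21,19,5],6.8]]'

```text
time: 5.93
tool_pos: [0.5088, -0.2397, 0.1457]
tcp_rot: [-3.057, -0.71, 0.006]
wrist_force: [0.8, -0.1, -0.4]
width: -0.002
```

Emit:
drive_tool --steps '[[[-19,22,4],6.9],[[-16,24,5],6.8],[[-13,25,4],6.9],[[-10,27,5],6.8],[[-7,27,4],6.9],[[-3.7,28.5,5],6.8],[[0,0,0],0],[[0,0,0],0]]' --jaw 0.7

```text
time: 6.6
tool_pos: [0.4654, -0.4052, 0.1186]
tcp_rot: [-3.112, 0.402, 0.007]
wrist_force: [-0.3, 1.2, 0.0]
width: 0.698
```

```bash
python3 - <<'E'
from h import *
s,I,im=snap('wrist','w5');print(s['time'],s['tool_pos'],s['tcp_rot'],s['width'])
E
```

```text
6.6 [ 0.46538704 -0.40522739  0.11860112] [-3.11236716  0.40220596  0.00668846] 0.6980324979134093
```

View pics/w5.png

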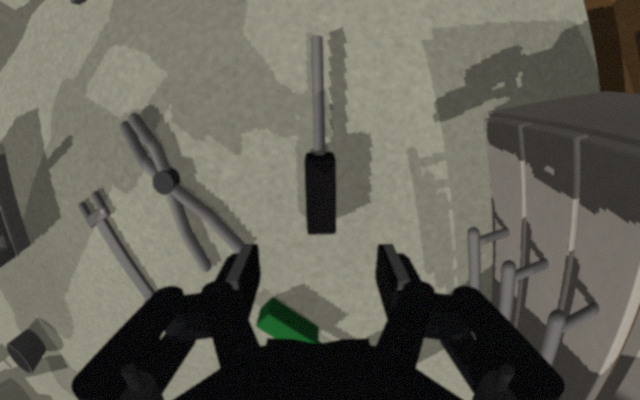

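```bash
python3 - <<'E'
from h import *
I=dict(np.load('pics/w5.npz'));im=cv2.imread('pics/w5.png')
cv2.imwrite('pics/w5z.png',cv2.resize(im[20:250,260:380],None,fx=3,fy=3,interpolation=cv2.INTER_CUBIC))
roi=im[140:240,280:360];m=(roi.max(2)<45).astype(np.uint8)
n,l,st,c=cv2.connectedComponentsWithStats(m);k=1+np.argmax(st[1:,4]);print(st[k],c[k]+[280,140])
print([ (v+140,np.nonzero(l[v]==k)[0][[0,-1]]+280) for v in range(15,94,13) if (l[v]==k).any()])
E
```

```text
[  26   12   30   81 2231] [320.39040789 192.23128642]
[(155, array([307, 333])), (168, array([306, 334])), (181, array([306, 334])), (194, array([307, 334])), (207, array([307, 334])), (220, array([308, 334]))]
```

View pics/w5z.png

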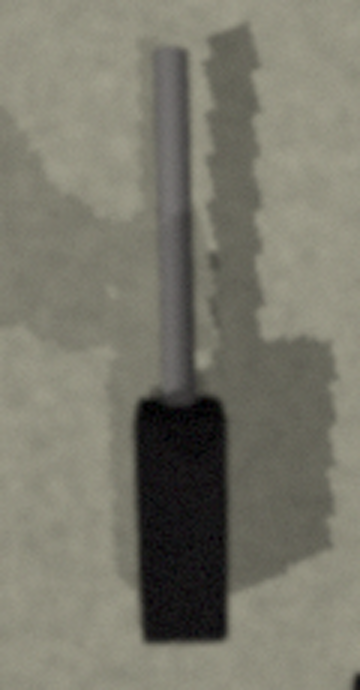

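```bash
python3 - <<'E'
from h import *
I=dict(np.load('pics/w5.npz'))
tip=plane(I,316.7,36.5,.015,True);b=plane(I,319.2,152,.015,True);r=plane(I,321.6,233.3,.03,True);f=plane(I,320,153.5,.03,True)
d=tip-b;print(tip,b,r,f,'yaw nose',np.arctan2(d[1],d[0]),'yaw tip-rear',np.arctan2((tip-r)[1],(tip-r)[0]),np.linalg.norm(d),np.linalg.norm((tip-r)[:2]))
u=(tip-r)[:2]/np.linalg.norm((tip-r)[:2]);print('mid',tip[:2]-.127*u,r[:2]+.032*u)
M=R.from_rotvec(I['rot']).as_matrix();print('toolyaw',np.arctan2(M[1,0],M[0,0]))
E
```

```text
[ 0.59090471 -0.43799007  0.015     ] [ 0.5006523  -0.41644251  0.015     ] [ 0.43799005 -0.40213724  0.03      ] [ 0.50183577 -0.41731622  0.03      ] yaw nose -0.2343605329741226 yaw tip-rear -0.23030296612886714 0.09278898387704464 0.15706151521612585
mid [ 0.46725786 -0.40899946] [ 0.46914516 -0.40944196]
toolyaw -0.25702569984874046
```

```bash
python3 - <<'E'
from h import *
plan([0.468,-0.409,0.04],-0.232)
E
```

```text
d [ 0.002  -0.0046 -0.0791] twist -1.34 rows 3
[[[1, 1, 26], np.float64(-0.4)], [[1, 1, 27], np.float64(-0.5)], [[np.float64(1.1), np.float64(2.0), np.float64(26.1)], np.float64(-0.4)]]
end [ 0.468 -0.409  0.04 ] -0.2328
```

Emit:
drive_tool --steps '[[[1,1,20],-0.4],[[1,1,20],-0.5],[[1,2,20],-0.4],[[0,0,20],0],[[0,0,20],0],[[0,0,12],0],[[0,0,0],0],[[0,0,0],0]]'

```text
time: 7.32
tool_pos: [0.469, -0.4083, 0.0087]
tcp_rot: [-3.119, 0.362, 0.003]
wrist_force: [-0.2, 0.1, -0.4]
width: 0.697
```

```bash
python3 - <<'E'
from h import *
s,I,im=snap('wrist','w6');print(s['time'],s['tool_pos'],s['tcp_rot'],s['width'],s['wrist_force'])
plan([0.468,-0.409,0.001],-0.232)
E
```

```text
7.3167 [ 0.46895792 -0.40832299  0.00868243] [-3.11899631  0.3620077   0.00312507] 0.697021758075624 [-0.16644215  0.06914607 -0.44126291]
d [-0.0018  0.0004 -0.009 ] twist 0.04 rows 1
[[[np.float64(-1.8), np.float64(0.1), np.float64(9.0)], np.float64(0.0)]]
end [ 0.468 -0.409  0.001] -0.2314
```

View pics/w6.png

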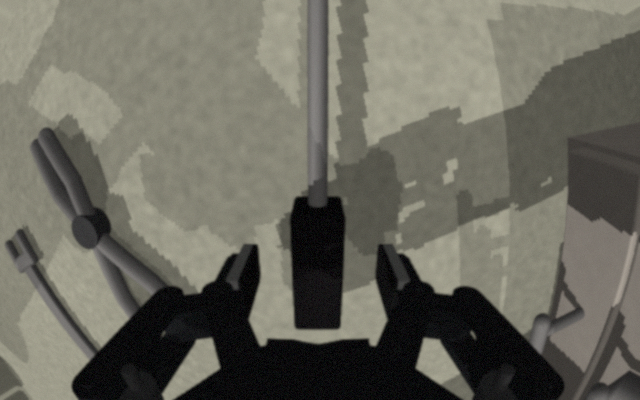

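Emit:
drive_tool --steps '[[[-1,0,4],0],[[0,0,3.5],0],[[0,0,0],0]]'

```text
time: 7.62
tool_pos: [0.4685, -0.4097, 0.0024]
tcp_rot: [3.12, -0.364, 0.001]
wrist_force: [0.1, 0.1, 0.4]
width: 0.702
```

Emit:
drive_tool --steps '[[[0,0,0],0],[[0,0,0],0],[[0,0,0],0],[[0,0,0],0],[[0,0,0],0]]' --jaw 0 --force 80

```text
time: 8.03
tool_pos: [0.4687, -0.4099, 0.0027]
tcp_rot: [3.12, -0.364, 0.001]
wrist_force: [-0.3, 0.5, 4.0]
width: 0.262
```

Emit:
drive_tool --steps '[[[0,0,-5],0],[[0,0,-20],0],[[0,0,-30],0],[[0,0,-25],0],[[0,0,0],0],[[0,0,0],0]]'

```text
time: 8.53
tool_pos: [0.4693, -0.4106, 0.084]
tcp_rot: [3.118, -0.364, 0.005]
wrist_force: [-0.0, -0.5, -3.0]
width: 0.263
```

```bash
python3 - <<'E'
from h import *
s,I,im=snap('wrist','w7');print(s['time'],s['tool_pos'],s['tcp_rot'],s['width'],s['wrist_force'],s['torque'])
plan([0.535,-0.1659,0.08],1.416)
E
```

```text
8.5333 [ 0.46934707 -0.41062387  0.08397102] [ 3.11801907 -0.36420697  0.0048217 ] 0.26332999557711345 [-0.03778444 -0.49519872 -3.0486452 ] [0.0526735  0.10321228 0.025959  ]
d [ 0.0669  0.2436 -0.0021] twist -94.46 rows 14
[[[1, -18, 0], np.float64(-6.7)], [[3, -18, 0], np.float64(-6.8)], [[5, -17, 0], np.float64(-6.7)], [[7, -17, 0], np.float64(-6.8)], [[9, -16, 0], np.float64(-6.7)], [[10, -15, 0], np.float64(-6.8)], [[12, -13, 0], np.float64(-6.7)], [[14, -12, 0], np.float64(-6.8)]]
[[[15, -10, 0], np.float64(-6.7)], [[16, -8, 0], np.float64(-6.8)], [[17, -6, 1], np.float64(-6.7)], [[17, -5, 0], np.float64(-6.8)], [[18, -2, 1], np.float64(-6.7)], [[np.float64(17.9), np.float64(-0.6), np.float64(0.1)], np.float64(-6.8)]]
end [ 0.535  -0.1659  0.08  ] 1.4168
```

View pics/w7.png

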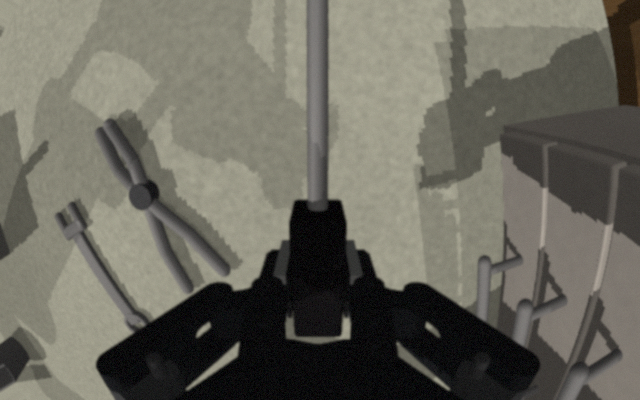

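Emit:
drive_tool --steps '[[[1,-18,0],-6.7],[[3,-18,0],-6.8],[[5,-17,0],-6.7],[[7,-17,0],-6.8],[[9,-16,0],-6.7],[[10,-15,0],-6.8],[[12,-13,0],-6.7],[[14,-12,0],-6.8]]'

```text
time: 9.25
tool_pos: [0.5053, -0.2681, 0.0793]
tcp_rot: [-2.939, -1.099, 0.005]
wrist_force: [-0.0, 0.2, -1.6]
width: 0.274
```

Emit:
drive_tool --steps '[[[15,-10,0],-6.7],[[16,-8,0],-6.8],[[17,-6,1],-6.7],[[17,-5,0],-6.8],[[18,-2,1],-6.7],[[18,-0.6,0],-6.8],[[0,0,0],0],[[0,0,0],0]]'

```text
time: 9.92
tool_pos: [0.5335, -0.1647, 0.0778]
tcp_rot: [-2.383, -2.042, 0.004]
wrist_force: [0.3, 0.3, -2.4]
width: 0.267
```

```bash
python3 - <<'E'
from h import *
s,I,im=snap('wrist','w8');print(s['time'],s['tool_pos'],s['tcp_rot'],s['width'],s['wrist_force'],s['torque'])
_,I,t=snap('top','t8');_,I,d=snap('side','s8')
cv2.imwrite('pics/t8z.png',cv2.resize(t[160:260,260:400],None,fx=5,fy=5,interpolation=cv2.INTER_CUBIC))
cv2.imwrite('pics/s8z.png',cv2.resize(d[160:280,250:400],None,fx=5,fy=5,interpolation=cv2.INTER_CUBIC))
E
```

```text
9.9167 [ 0.53353415 -0.16470781  0.07781435] [-2.38304852 -2.0417693   0.00373044] 0.2674994143094452 [ 0.33341231  0.32168303 -2.39044779] [-0.02989582 -0.0329714   0.04754135]
```

View pics/w8.png

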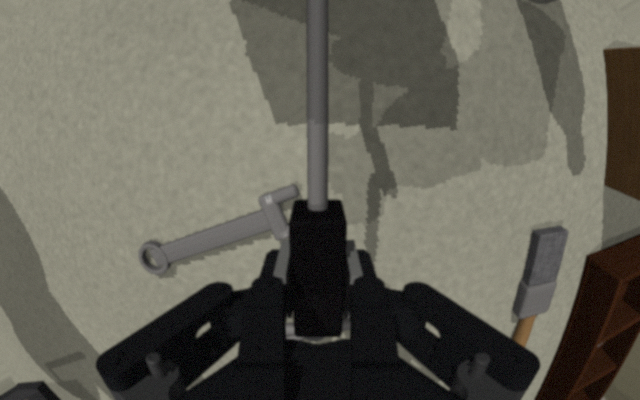

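View pics/t8z.png

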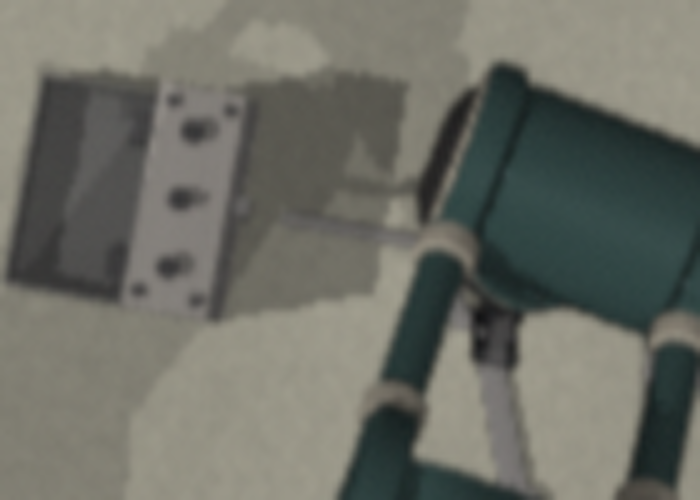

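View pics/s8z.png

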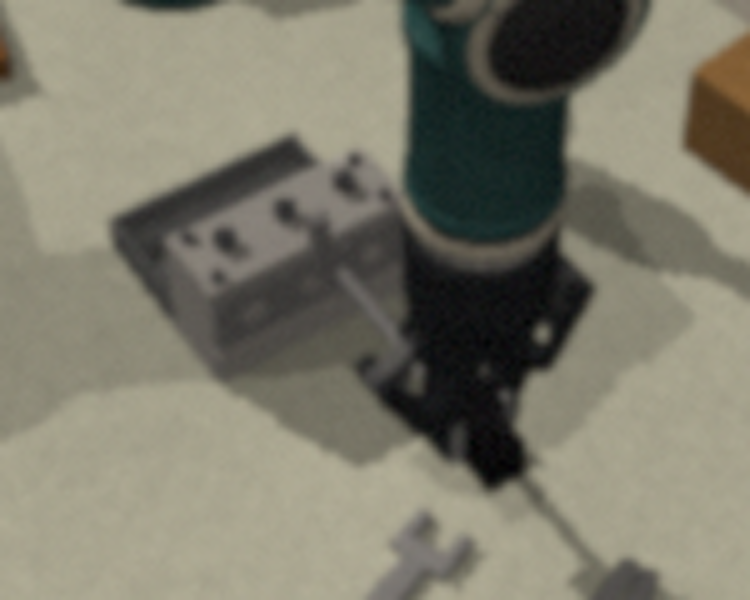

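```bash
python3 - <<'E'
from h import *
T=dict(np.load('pics/t8.npz'));S=dict(np.load('pics/s8.npz'));W=dict(np.load('pics/w8.npz'))
s=dict(pos=W['pos'],rot=W['rot'])
tr=lambda a,b:tri([ray(T,a[0]/5+260,a[1]/5+160),ray(S,b[0]/5+250,b[1]/5+160)])
o=np.array([.5592,-.0108,0]);y=1.416;xd=np.array([np.cos(y),np.sin(y),0]);yd=np.array([-np.sin(y),np.cos(y),0])
H=lambda P:np.array([(P-o)@xd,(P-o)@yd,P[2]]).round(4)
print('tip',H(tr((281,213),(340,272))))
# plungers tops(90) expected x .0275
for a,b in(((204,130),(352,178)),((190,198),(290,210)),((175,264),(230,238))):print('pl',H(tr(a,b)))
Rt=R.from_rotvec(W['rot']);M=Rt.as_matrix();print('yaw',np.arctan2(M[1,0],M[0,0]),'tcp H',H(W['pos']), 'tool z',M[:,2])
# nose in tool frame
z=W['pos'][2]+.0123
im=cv2.imread('pics/w8.png')
for v in (5,60,120,180):
    row=cv2.GaussianBlur(im,(1,9),0)[v].astype(int).sum(1)
    print(v,row[300:336])
for u,v in((318,5),(317.5,180)):
    P=plane(W,u,v,z,True);print(Rt.inv().apply(P-W['pos']).round(4),H(P))
# expected pixel of a tip
exp=W['pos']+M[:,0]*.127+np.array([0,0,.0123]);print('exp tip',H(exp))
for I,n,x0,y0 in((T,'T',260,160),(S,'S',250,160)):
    p=proj(I,exp);print(n,((p[0]-x0)*5,(p[1]-y0)*5))
E
```

```text
tip [-0.0323  0.0011  0.0881]
pl [ 0.0191 -0.0387  0.0942]
pl [0.0204 0.0015 0.0905]
pl [0.0221 0.0403 0.0893]
yaw 1.4168433181687727 tcp H [-0.156   0.0016  0.0778] tool z [-0.00406913  0.00109518 -0.99999112]
5 [224 222 224 223 224 217 206 202 221 233 242 257 262 265 264 266 269 267
 260 255 245 234 224 213 194 179 165 166 189 216 221 224 226 222 225 228]
60 [289 295 297 299 299 285 258 227 224 237 253 258 265 269 271 269 273 271
 264 253 242 234 226 211 198 179 167 178 218 242 245 247 246 239 240 230]
120 [301 298 303 306 303 298 278 259 258 270 285 294 294 302 290 279 271 268
 266 257 246 239 229 216 203 183 168 177 221 270 298 303 301 300 301 307]
180 [417 418 426 422 423 418 383 324 286 287 295 308 319 325 324 318 317 314
 306 292 283 270 254 231 213 181 181 227 298 347 358 360 354 355 353 349]
[ 0.1186  0.0005 -0.0122] [-0.0374  0.0012  0.0901]
[ 0.0429  0.0004 -0.0123] [-0.1131  0.0012  0.0901]
exp tip [-0.029   0.0017  0.0902]
T (np.float64(276.2389557556233), np.float64(211.4961497494484))
S (np.float64(333.9905698131017), np.float64(266.53817994311765))
```

Emit:
drive_tool --steps '[[[0,1.3,12],0],[[0,0,13],0],[[0,0,10],0],[[0,0,0],0],[[0,0,0],0],[[0,0,0],0]]'

```text
time: 10.57
tool_pos: [0.5363, -0.1662, 0.0447]
tcp_rot: [-2.386, -2.043, 0.001]
wrist_force: [0.2, 0.7, -1.1]
width: 0.267
```

```bash
python3 - <<'E'
from h import *
s,I,d=snap('side','s9');_,T,t=snap('top','t9');print(s['time'],s['tool_pos'],s['tcp_rot'],s['wrist_force'],s['torque'])
ds=[d.astype(float)]+[bot.read_camera('side')[:,:,::-1].astype(float) for _ in range(3)]
d=np.mean(ds,0).clip(0,255).astype(np.uint8)
cv2.imwrite('pics/s9m.png',d)
cv2.imwrite('pics/s9z.png',cv2.resize(cv2.convertScaleAbs(d[190:250,280:350],alpha=1.6),None,fx=10,fy=10,interpolation=cv2.INTER_CUBIC))
o=np.array([.5592,-.0108,0]);y=1.416;xd=np.array([np.cos(y),np.sin(y),0]);yd=np.array([-np.sin(y),np.cos(y),0])
G=lambda x,yy,z:o+x*xd+yy*yd+[0,0,z]
px=lambda P:tuple((np.array(proj(I,P))-[280,190])*10)
M=R.from_rotvec(s['tcp_rot']).as_matrix();tip=s['tool_pos']+M[:,0]*.127+[0,0,.0123]
print('tipH',(tip-o)@xd,(tip-o)@yd,tip[2])
for n,P in(('exp tip',tip),('tip-90',tip-M[:,0]*.04),('hole mid',G(-.006,0,.055)),('win top',G(-.006,0,.064)),('win bot',G(-.006,0,.046)),('tab top',G(-.014,0,.116)),('shutter top edge',G(-.006,.03,.076)),('shutter top edge',G(-.006,-.03,.076)),('winL',G(-.006,.04,.055)),('plunger',G(.0275,0,.09)),('cornerL',G(0,.066,.082)),('pl L',G(.0275,.04,.09))):print(n,np.round(px(P),1))
E
```

```text
10.5667 [ 0.5362642  -0.16623558  0.04465507] [-2.38562467e+00 -2.04310895e+00  5.77293919e-04] [ 0.18232355  0.65945968 -1.06116568] [-0.02300382 -0.03502369 -0.02328092]
tipH -0.030113254714916216 -0.001249383880526628 0.056973584470326626
exp tip [380.9 307. ]
tip-90 [458.5 400.2]
hole mid [331.9 258.6]
win top [331.1 238.3]
win bot [332.6 278.7]
tab top [342.4 134.8]
shutter top edge [239.5 255.6]
shutter top edge [419.4 166.9]
winL [212.2 318.1]
plunger [266.3 103.9]
cornerL [116.5 282.5]
pl L [145.1 162.2]
```

View pics/s9z.png

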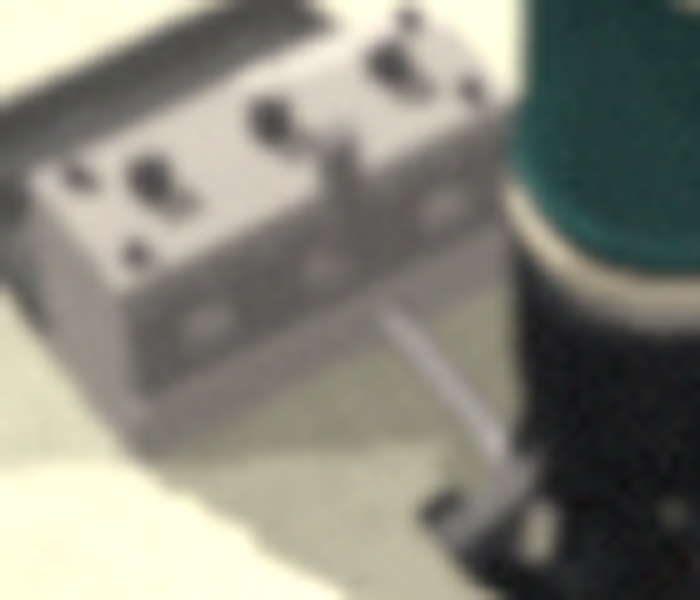

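Emit:
drive_tool --steps '[[[0,-1.2,2],0],[[0,0,0],0],[[0,0,0],0]]'

```text
time: 11.07
tool_pos: [0.5351, -0.1659, 0.043]
tcp_rot: [-2.386, -2.044, 0.0]
wrist_force: [-0.6, 0.1, -1.2]
width: 0.27
```

```bash
cat >> h.py <<'E'
o=np.array([.5592,-.0108,0]);hy=1.416;xd=np.array([np.cos(hy),np.sin(hy),0]);yd=np.array([-np.sin(hy),np.cos(hy),0])
def rep():
    s=bot.read_state();M=R.from_rotvec(s['tcp_rot']).as_matrix();tip=s['tool_pos']+M[:,0]*.127+M[:,1]*.0004-M[:,2]*.0123
    print('t',round(s['time'],2),'tipH mm',(1000*np.array([(tip-o)@xd,(tip-o)@yd,tip[2]])).round(1),'tcpH',(1000*np.array([(s['tool_pos']-o)@xd,(s['tool_pos']-o)@yd,s['tool_pos'][2]])).round(1),'yawerr deg',np.degrees(np.arctan2(M[1,0],M[0,0])-hy).round(2),'F hold',np.round([s['wrist_force']@xd,s['wrist_force']@yd,s['wrist_force'][2]],1))
E
python3 -c "
from h import *
rep()"
```

```text
t 11.07 tipH mm [-29.9  -0.4  55.4] tcpH [-1.569e+02 -1.000e-01  4.300e+01] yawerr deg 0.05 F hold [ 0.1  0.6 -1.2]
```

Emit:
drive_tool --steps '[[[8,0,0],0],[[8,0,0],0],[[8,0,0],0],[[5,0,0],0],[[3,0,0],0],[[0,0,0],0]]'

```text
time: 11.57
tool_pos: [0.5403, -0.1333, 0.0431]
tcp_rot: [-2.384, -2.045, -0.0]
wrist_force: [-1.0, 0.3, -1.1]
width: 0.266
```

```bash
python3 -c "
from h import *
rep()"
```

```text
t 11.57 tipH mm [ 3.1 -0.4 55.4] tcpH [-123.9   -0.2   43.1] yawerr deg 0.12 F hold [ 0.1  1.  -1.1]
```

Tip is inside the hole with no contact. Continuing to the insert.

Emit:
drive_tool --steps '[[[5,0,0],0],[[4,0,0],0],[[4,0,0],0],[[3,0,0],0],[[0,0,0],0]]'

```text
time: 11.98
tool_pos: [0.5427, -0.118, 0.0431]
tcp_rot: [-2.385, -2.044, -0.0]
wrist_force: [-0.1, 0.2, -2.5]
width: 0.264
```

```bash
python3 -c "
from h import *
rep()"
```

```text
t 11.98 tipH mm [18.6 -0.5 55.4] tcpH [-108.4   -0.3   43.1] yawerr deg 0.07 F hold [ 0.2  0.1 -2.5]
```

Emit:
drive_tool --steps '[[[3,0,0],0],[[3,0,0],0],[[3,0,0],0],[[3,0,0],0],[[0,0,0],0]]'

```text
time: 12.4
tool_pos: [0.5447, -0.112, 0.044]
tcp_rot: [2.377, 2.043, -0.009]
wrist_force: [-3.3, -19.9, -0.6]
width: 0.262
```

```bash
python3 -c "
from h import *
rep()"
```

```text
t 12.4 tipH mm [24.9 -1.2 55.2] tcpH [-102.2   -1.3   44. ] yawerr deg 0.22 F hold [-20.2   0.2  -0.6]
```

Emit:
drive_tool --steps '[[[3,-0.5,0],0],[[3,0,0],0],[[3,0,0],0],[[3,0,0],0],[[0,0,0],0]]'

```text
time: 12.82
tool_pos: [0.5464, -0.0977, 0.0438]
tcp_rot: [2.383, 2.041, -0.002]
wrist_force: [-0.4, 0.3, -1.0]
width: 0.266
```

```bash
python3 -c "
from h import *
rep()"
```

```text
t 12.82 tipH mm [39.2 -1.1 55.7] tcpH [-87.8  -0.8  43.8] yawerr deg 0.02 F hold [ 0.2  0.5 -1. ]
```

Emit:
drive_tool --steps '[[[3,-0.5,0],0],[[3,0,0],0],[[3,0,0],0],[[3,0,0],0],[[2,0,0],0],[[0,0,0],0],[[0,0,0],0]]'

```text
time: 13.4
tool_pos: [0.5475, -0.0803, 0.043]
tcp_rot: [-2.385, -2.045, 0.0]
wrist_force: [0.2, 0.1, -1.3]
width: 0.264
```

```bash
python3 -c "
from h import *
rep()
s,I,im=snap('wrist','w10')
s,I,t=snap('top','t10');s,I,d=snap('side','s10')
a=cv2.resize(t[160:260,250:350],None,fx=4,fy=4,interpolation=cv2.INTER_CUBIC);b=cv2.resize(d[160:260,250:350],None,fx=4,fy=4,interpolation=cv2.INTER_CUBIC)
cv2.imwrite('pics/c10.png',np.hstack([a,b]))
"
```

```text
t 13.4 tipH mm [56.5  0.7 55.3] tcpH [-70.5   0.8  43. ] yawerr deg 0.09 F hold [ 0.2 -0.2 -1.3]
```

View pics/w10.png

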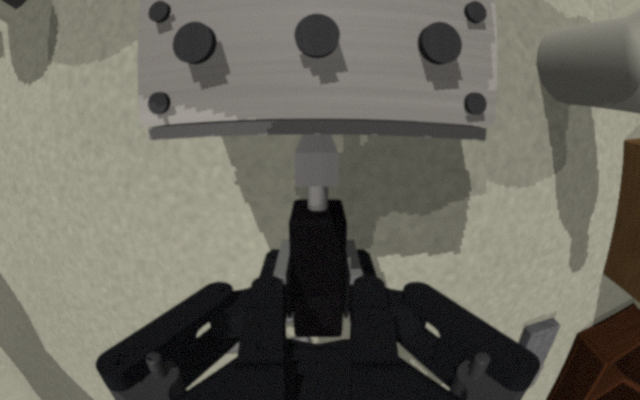

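View pics/c10.png

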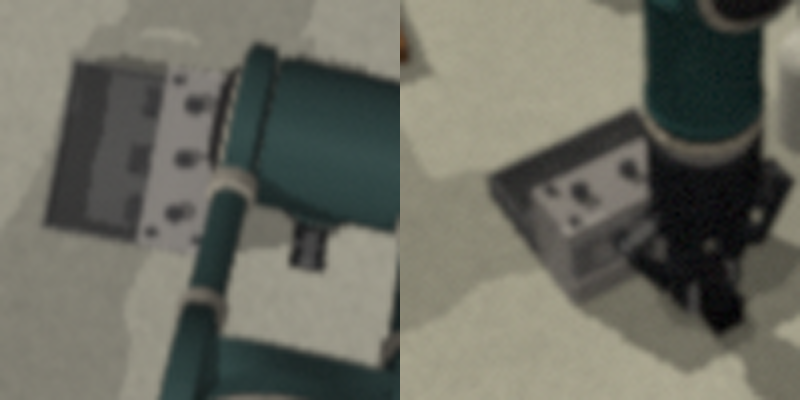

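Emit:
drive_tool --steps '[[[-8,0,0],0],[[-14,0,0],0],[[-15,0,0],0],[[-15,0,0],0],[[-15,0,0],0],[[-15,0,0],0],[[-15,0,0],0],[[-8,0,0],0]]'

```text
time: 14.22
tool_pos: [0.5311, -0.1867, 0.0432]
tcp_rot: [2.386, 2.042, -0.001]
wrist_force: [0.4, 0.7, -1.8]
width: 0.269
```

```bash
python3 -c "
from h import *
rep()
s,I,t=snap('top','t11');s,I,d=snap('side','s11')
a=cv2.resize(t[160:260,250:350],None,fx=4,fy=4,interpolation=cv2.INTER_CUBIC);b=cv2.resize(d[160:260,250:350],None,fx=4,fy=4,interpolation=cv2.INTER_CUBIC)
cv2.imwrite('pics/c11.png',np.hstack([a,b]))
"
```

```text
t 14.22 tipH mm [-51.1   0.2  55.4] tcpH [-178.1    0.7   43.2] yawerr deg -0.02 F hold [ 0.7 -0.3 -1.8]
```

View pics/c11.png

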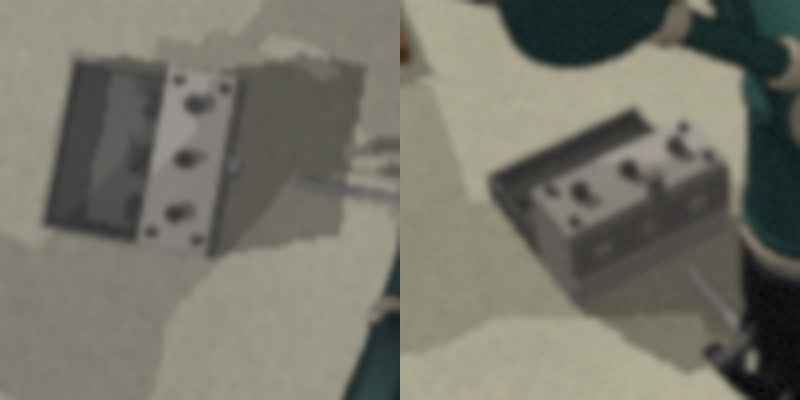

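Emit:
drive_tool --steps '[[[0,0,-20],0],[[0,0,-35],0],[[0,0,-35],0],[[0,0,-30],0],[[0,0,0],0]]'

```text
time: 14.73
tool_pos: [0.5362, -0.1857, 0.171]
tcp_rot: [2.377, 2.037, 0.01]
wrist_force: [0.7, -0.4, 0.2]
width: 0.263
```

```bash
python3 -c "
from h import *
rep()
plan([0.515,0.097,0.165],1.416)
"
```

```text
t 14.73 tipH mm [-49.4  -4.3 183. ] tcpH [-176.4   -4.2  171. ] yawerr deg 0.07 F hold [-0.3 -0.8  0.2]
d [-0.0212  0.2827 -0.006 ] twist 0.07 rows 8
[[[35, -8, 1], np.float64(0.0)], [[34, -8, 1], np.float64(0.0)], [[35, -8, 1], np.float64(0.0)], [[34, -8, 1], np.float64(0.0)], [[35, -8, 0], np.float64(0.0)], [[34, -8, 1], np.float64(0.0)], [[35, -8, 0], np.float64(0.0)], [[np.float64(34.2), np.float64(-8.2), np.float64(1.0)], np.float64(0.1)]]
end [0.515 0.097 0.165] 1.4154
```

Emit:
drive_tool --steps '[[[35,-8,0],0],[[35,-8,0],0],[[35,-8,0],0],[[35,-8,0],0],[[35,-8,0],0],[[35,-8,0],0],[[35,-8,0],0],[[35,-8,0],0]]'

```text
time: 15.4
tool_pos: [0.5099, 0.1041, 0.1624]
tcp_rot: [-2.385, -2.044, 0.001]
wrist_force: [0.6, 0.6, -2.0]
width: 0.268
```

```bash
python3 -c "
from h import *
rep()
s,I,t=snap('wrist','w12')
cv2.imwrite('pics/w12z.png',cv2.resize(t[120:320,200:480],None,fx=2.8,fy=2.8,interpolation=cv2.INTER_CUBIC))
"
```

```text
t 15.4 tipH mm [232.9  66.1 174.7] tcpH [105.9  66.4 162.4] yawerr deg 0.07 F hold [ 0.7 -0.5 -2. ]
```

View pics/w12.png

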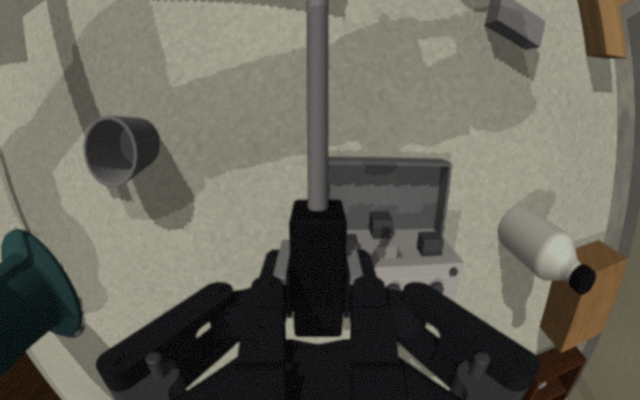

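View pics/w12z.png

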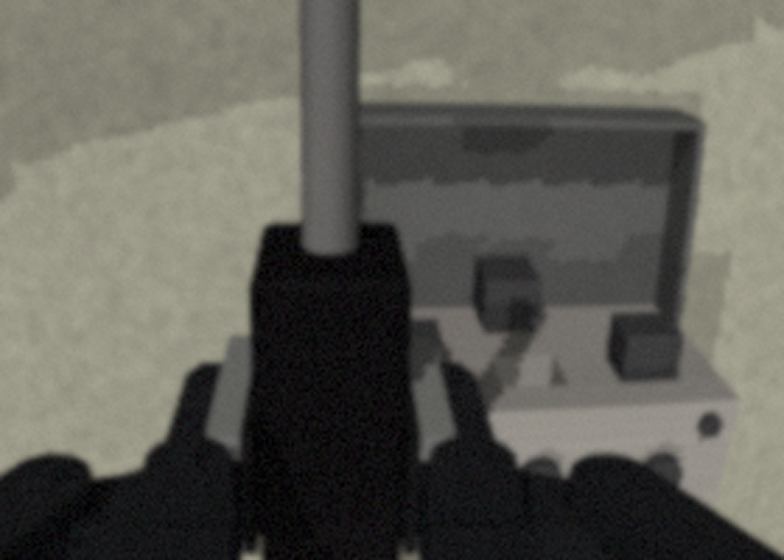

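```bash
python3 -c "
from h import *
plan([0.517,0.357,0.125],2.789)
"
```

```text
d [ 0.0076  0.2469 -0.0375] twist -78.49 rows 12
[[[20, -2, 3], np.float64(-6.5)], [[21, 0, 3], np.float64(-6.5)], [[20, 2, 3], np.float64(-6.5)], [[20, 4, 3], np.float64(-6.6)], [[20, 7, 3], np.float64(-6.5)], [[19, 9, 3], np.float64(-6.6)], [[17, 11, 3], np.float64(-6.5)], [[16, 13, 3], np.float64(-6.6)]]
[[[15, 15, 3], np.float64(-6.5)], [[13, 16, 3], np.float64(-6.6)], [[10, 17, 4], np.float64(-6.5)], [[np.float64(8.9), np.float64(18.8), np.float64(3.5)], np.float64(-6.6)]]
end [0.517 0.357 0.125] 2.7892
```

Emit:
drive_tool --steps '[[[20,-2,3],-6.5],[[21,0,3],-6.5],[[20,2,3],-6.5],[[20,4,3],-6.6],[[20,7,3],-6.5],[[19,9,3],-6.6],[[17,11,3],-6.5],[[16,13,3],-6.6]]'

```text
time: 16.12
tool_pos: [0.5159, 0.2675, 0.138]
tcp_rot: [-1.231, -2.889, 0.001]
wrist_force: [0.2, 0.8, -1.0]
width: 0.266
```

Emit:
drive_tool --steps '[[[15,15,3],-6.5],[[13,16,3],-6.6],[[10,17,4],-6.5],[[9,18,3.5],-6.6],[[0,0,0],0],[[0,0,0],0]]'

```text
time: 16.62
tool_pos: [0.5178, 0.3488, 0.1243]
tcp_rot: [-0.553, -3.091, 0.002]
wrist_force: [0.0, -0.3, -2.4]
width: 0.266
```

```bash
python3 -c "
from h import *
s,I,t=snap('wrist','w13');print(s['time'],s['tool_pos'],s['tcp_rot'])
s,I,t=snap('top','t13')
cv2.imwrite('pics/t13z.png',cv2.resize(t[150:290,130:330],None,fx=4,fy=4,interpolation=cv2.INTER_CUBIC))
"
```

```text
16.6167 [0.51779879 0.34884123 0.12432366] [-5.52529217e-01 -3.09104070e+00  2.06510000e-03]
```

View pics/w13.png

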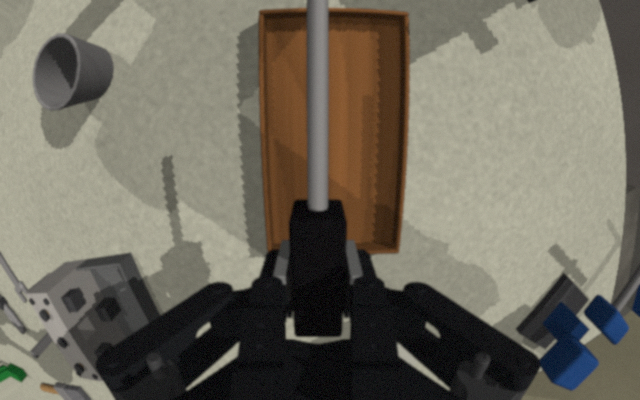

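View pics/t13z.png

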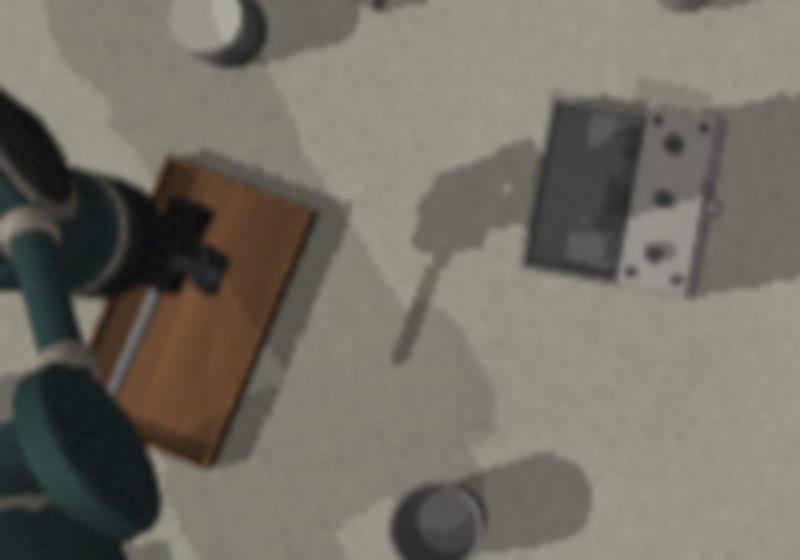

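```bash
python3 -c "
from h import *
I=dict(np.load('pics/w13.npz'))
c=np.array([plane(I,u,v,.022,True)[:2] for u,v in((260,11),(409,13),(399,252),(267,252))])
print(c.round(4)); a,b,cc,d=c
print(np.linalg.norm(a-b),np.linalg.norm(b-cc),np.linalg.norm(cc-d),np.linalg.norm(d-a))
m=c.mean(0);L=(a-d)+(b-cc);yaw=np.arctan2(L[1],L[0]);print('ctr',m,'yaw',yaw)
u=np.array([np.cos(yaw),np.sin(yaw)]);t=m-.0475*u;print('handle target',t)
M=R.from_rotvec(I['rot']).as_matrix();print('toolyaw',np.arctan2(M[1,0],M[0,0]))
plan([t[0],t[1],.06],yaw)
"
```

```text
[[0.3587 0.3582]
 [0.3988 0.4697]
 [0.5932 0.3993]
 [0.5514 0.2873]]
0.11841335336881735 0.20682861862589505 0.11957298361183628 0.20531772202604198
ctr [0.47552271 0.37860286] yaw 2.791496818321919
handle target [0.52014135 0.36231094]
toolyaw 2.7878242569485807
d [ 0.0019  0.0147 -0.0649] twist -0.31 rows 2
[[[2, 7, 32], np.float64(-0.2)], [[np.float64(1.3), np.float64(7.4), np.float64(32.9)], np.float64(-0.1)]]
end [0.5201 0.3623 0.06  ] 2.7913
```

Emit:
drive_tool --steps '[[[2,6,20],-0.2],[[1,7,25],0],[[0,0,25],0],[[0,0,20],0],[[0,0,12],0],[[0,0,5],0],[[0,0,0],0],[[0,0,0],0]]'

```text
time: 17.38
tool_pos: [0.5213, 0.3613, 0.0194]
tcp_rot: [0.55, 3.092, 0.001]
wrist_force: [-0.7, -0.3, -0.7]
width: 0.267
```

```bash
python3 -c "
from h import *
s,I,t=snap('wrist','w14');print(s['time'],s['tool_pos'],s['tcp_rot'],s['wrist_force'])
"
```

```text
17.3833 [0.52127737 0.36130885 0.01944594] [5.49887818e-01 3.09220392e+00 1.11498447e-03] [-0.70489019 -0.34995325 -0.66499886]
```

View pics/w14.png

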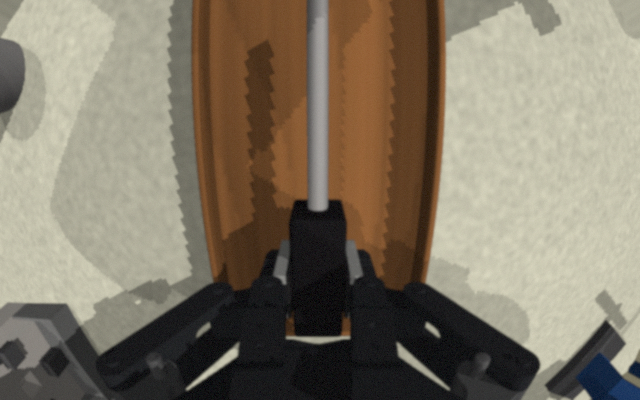

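Emit:
drive_tool --steps '[[[0,0,5],0],[[0,0,4],0],[[0,0,2],0],[[0,0,0],0],[[0,0,0],0]]'

```text
time: 17.85
tool_pos: [0.5204, 0.3613, 0.0075]
tcp_rot: [-0.549, -3.093, 0.0]
wrist_force: [0.2, 0.4, -2.1]
width: 0.264
```

Emit:
drive_tool --steps '[[[0,0,0.7],0],[[0,0,0],0]]'

```text
time: 18.02
tool_pos: [0.5206, 0.3614, 0.0069]
tcp_rot: [0.549, 3.093, 0.0]
wrist_force: [0.0, 0.5, -2.0]
width: 0.269
```

Emit:
drive_tool --steps '[[[0,0,0],0],[[0,0,0],0],[[0,0,0],0],[[0,0,0],0]]' --jaw 0.5

```text
time: 18.35
tool_pos: [0.5209, 0.3616, 0.0073]
tcp_rot: [0.549, 3.093, 0.001]
wrist_force: [-0.3, -0.4, 0.6]
width: 0.502
```

Emit:
drive_tool --steps '[[[0,0,-10],0],[[0,0,-25],0],[[0,0,-35],0],[[0,0,-35],0],[[0,0,-35],0],[[0,0,0],0],[[0,0,0],0]]'

```text
time: 18.93
tool_pos: [0.5229, 0.3629, 0.1517]
tcp_rot: [0.548, 3.087, 0.009]
wrist_force: [-0.8, 0.2, -1.1]
width: 0.501
```

```bash
python3 -c "
from h import *
s,I,t=snap('wrist','w15');print(s['time'],s['tool_pos'],s['tcp_rot'],s['wrist_force'])
plan([0.36,0.42,0.25],2.789)
"
```

```text
18.9333 [0.52290076 0.36287228 0.15174019] [0.54777953 3.08735572 0.0086568 ] [-0.80726016  0.1945988  -1.11592531]
d [-0.1613  0.0582  0.101 ] twist 0.08 rows 6
[[[29, 0, -17], np.float64(0.0)], [[28, 0, -17], np.float64(0.0)], [[29, 0, -17], np.float64(0.0)], [[28, 0, -17], np.float64(0.0)], [[29, 0, -17], np.float64(0.0)], [[np.float64(28.5), np.float64(-0.9), np.float64(-16.0)], np.float64(0.1)]]
end [0.36 0.42 0.25] 2.7886
```

View pics/w15.png

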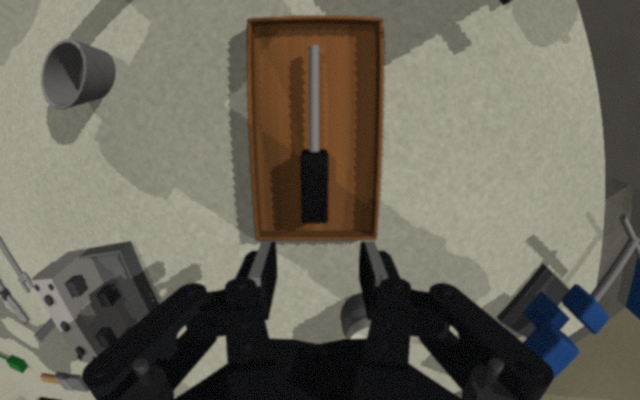

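```bash
python3 -c "
from h import *
plan([0.578,0.118,0.19],1.416)
"
```

```text
d [ 0.0567 -0.2438  0.041 ] twist 78.74 rows 12
[[[-11, -17, -3], np.float64(6.6)], [[-13, -16, -3], np.float64(6.6)], [[-15, -14, -4], np.float64(6.6)], [[-17, -13, -3], np.float64(6.5)], [[-18, -11, -4], np.float64(6.6)], [[-19, -8, -3], np.float64(6.5)], [[-20, -6, -4], np.float64(6.6)], [[-21, -4, -3], np.float64(6.5)]]
[[[-21, -2, -4], np.float64(6.6)], [[-21, 1, -3], np.float64(6.5)], [[-20, 3, -4], np.float64(6.6)], [[np.float64(-20.4), np.float64(6.0), np.float64(-3.0)], np.float64(6.5)]]
end [0.578 0.118 0.19 ] 1.4168
```

Emit:
drive_tool --steps '[[[-11,-17,-3],6.6],[[-13,-16,-3],6.6],[[-15,-14,-4],6.6],[[-17,-13,-3],6.5],[[-18,-11,-4],6.6],[[-19,-8,-3],6.5],[[-20,-6,-4],6.6],[[-21,-4,-3],6.5]]' --jaw 1

```text
time: 19.65
tool_pos: [0.5569, 0.1975, 0.1717]
tcp_rot: [-1.866, -2.524, 0.005]
wrist_force: [0.4, 0.1, -0.5]
width: 0.997
```

Emit:
drive_tool --steps '[[[-21,-2,-4],6.6],[[-21,1,-3],6.5],[[-20,3,-4],6.6],[[-20,6,-3],6.5],[[0,0,0],0],[[0,0,0],0]]'

```text
time: 20.15
tool_pos: [0.5762, 0.1169, 0.1861]
tcp_rot: [-2.385, -2.042, 0.004]
wrist_force: [0.1, 1.4, -0.9]
width: 1.001
```

```bash
python3 -c "
from h import *
rep()
s,I,t=snap('wrist','w16')
cv2.imwrite('pics/w16z.png',cv2.resize(t[130:330,220:420],None,fx=3,fy=3,interpolation=cv2.INTER_CUBIC))
s,I,t=snap('top','t16')
"
```

```text
t 20.15 tipH mm [255.8   2.4 198.3] tcpH [128.8   2.9 186.1] yawerr deg 0.0 F hold [ 1.4  0.1 -0.9]
```

View pics/w16z.png

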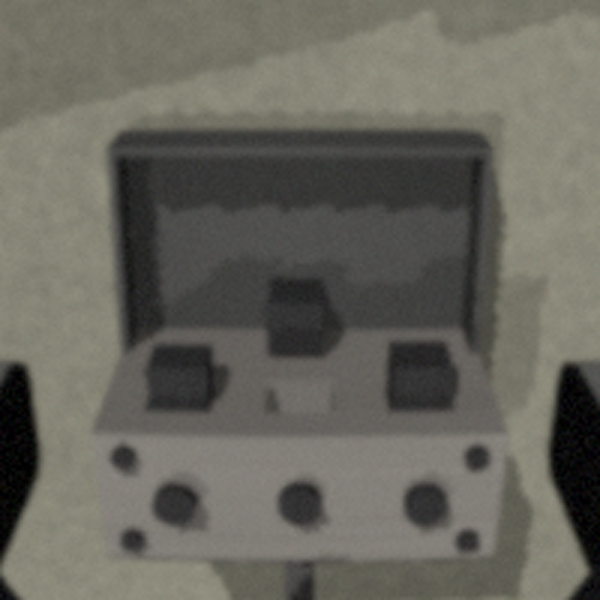

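View pics/t16.png

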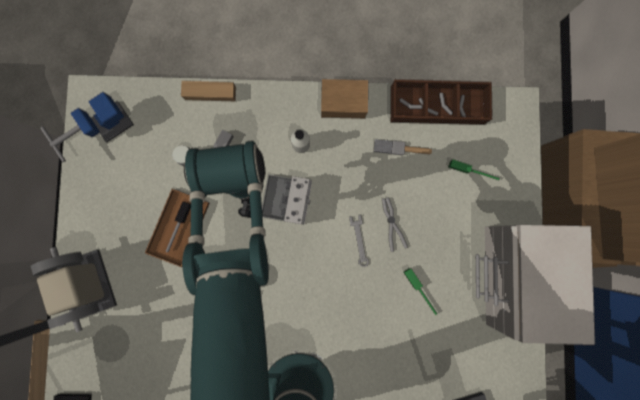

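```bash
python3 -c "
from workcell import bot
print(bot.finish_job())"
```

```text
the job is handed in; nothing more can be done
None
```

The job is done and handed in at about 20 s, well under the 58 s limit; the hand-in gave no verdict.

- **Shutter:** I pushed it open by its tab until it hit its stop, where the force rose to about 13 N. The tab then measured 0.6 mm from its fully open position, and the last picture still shows it centred.
- **Short insert:** It was in the middle pocket. I pushed it out with the drift through the middle access hole, at about 20 N. The last pictures show that pocket empty and the insert standing on the pan floor.
- **Long inserts:** Both are still in their pockets and stand proud as before.
- **Drift:** It lies flat inside the tool tray with clearance all round. The gripper is clear of everything.
- **Other things on the bench:** In the last top picture the pliers, wrench, brush and bottle look unmoved. The arm hides most of the jar, gauge block and cup there; I did not see them disturbed in the earlier pictures.

**Where checks disagreed:**
- The wrist and top cameras put the tray centre 4 to 6 mm apart. I used the wrist value, and the drift ended up centred across the tray.
- The two-camera fix put the drift tip about 2 mm lower than the arm pose implied. It still entered the hole with no contact force.

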